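# Walk the heavy speaker round to face the rail

### The job

The heavy two-sided speaker stands crooked on the lounge table. Walk it round with pushes of the fingertips, a corner at a time, until one of its long grille sides faces the low wooden rail squarely and stands close up to it (a gap of less than a finger's width), with no end of the speaker past an end of the rail. Only push: do not lift or tip the speaker, keep off the touch panel that covers its top, and leave the mug, candle jar, magazine and remote where they are.

Things in the scene. Friction and masses are not known exactly. Their poses are not given: they have to be found in the camera images.
- speaker: Walnut box, 96 (x) by 200 (y, long axis) by 70 mm high, about 0.9 kg (weight and friction vary), square corners. Both long sides (its +x, -x) carry the same grey grille: either may face the rail; the ends are plain wood. Origin: centre of underside, z up. Loose, slides with dry friction. At the start its long axis is 30 to 90 degrees off the rail's, either way, and it touches only the table.
- panel: Black touch panel, 84 by 188 by 3 mm, fixed flat on top of the speaker (its top is 73 mm above the table). Origin at the centre of its underside, axes as the speaker's. Not to be pressed.
- rail: Low straight rail of light wood fixed to the table beyond the speaker, 400 mm long (its y), 18 mm thick, 30 mm high, up to 15 degrees off the robot's y axis. Origin: at table height, middle of the face towards the robot and speaker; that face is x = 0 of its frame, the wood lies from x = 0 to 18 mm, the speaker at negative x.
- mug: Blue mug, 80 mm across, 85 mm high, handle at its +y, standing on the table to the robot's right. Origin under its centre. Bystander.
- candle: Amber glass candle jar with a wooden lid, 64 mm across, 70 mm high, to the robot's right. Origin under its centre. Bystander.
- magazine: Thick magazine lying on the table to the robot's left, 210 (x) by 280 (y) by 10 mm. Origin at the centre of its underside. Bystander.
- remote: White remote control, 46 by 170 by 18 mm, lying on the magazine. Origin at the centre of its underside. Bystander.
Things that resemble listed ones, but are neither listed nor needed, are in the scene too. Several things have the shape of the speaker; the one meant has the colours described above.

How it is judged (in metres and radians):
At the end, for the whole second after the job is handed in: Speaker at rest, flat on the table; long axis within 0.10 rad of parallel to the rail; centre at most 66 mm from the rail's near face (mean gap at most 18 mm, touching is fine) and at most 105 mm along the rail from its middle (ends at most 5 mm past the rail's ends) (angle between the y axis of speaker and the y axis of rail, either way round below 0.1 rad and x of speaker in the frame of rail between -0.066 and -0.04 m and y of speaker in the frame of rail between -0.105 and 0.105 m and height (world z) of speaker below 0.005 m and angle between speaker's own z axis and vertical below 0.05 rad and linear speed of speaker below 0.01 m/s and angular speed of speaker below 0.05 rad/s).
It fails at once if the speaker is lifted (its underside's centre over 10 mm up) or tipped by more than 0.15 rad (height (world z) of speaker above 0.01 m or angle between speaker's own z axis and vertical above 0.15 rad).
It fails at once if the touch panel on top is pressed by the robot with more than 2 N (contact force between any of the fingers, the arm and panel above 2 N).
It fails at once if a bystander (mug, candle jar, magazine, remote) is shifted by more than 15 mm (distance of any of magazine, remote, mug, candle from where it was at the start of the episode above 0.015 m).
It also fails if it takes over 72 s, if anything falls off the work surface, if the arm or the gripper's body presses on something with over 40 N, if the wrist force passes 120 N, or if a joint passes its speed limit or range.

### The arm

A 7-joint arm with a two-finger parallel gripper is mounted at the origin on the work surface. World frame = base frame: x ahead of the robot, y to its left, z up, the work surface at z = 0. Lengths are in mm, angles in degrees, forces in N, time in s.
With the tool pointing down it reaches from about 400 to 850 mm from the base axis. Payload 4.5 kg.
Tool frame: the origin (TCP) lies at the very end of the fingers, on their centre line; the grasp point (between the pads) lies 19 mm behind it (robot.tcp_to_grasp is the z of the grasp point in the tool frame, in mm); z points along the fingers, y is the line along which they close (so a half turn about z gives the same grasp; the last joint's range is limited). The gripper opens to 88 mm and grips with 3 to 60 N. Pads are 18 mm wide; open, the fingers measure 123 mm over their backs; the gripper's body (75 mm by 187 mm) begins 45 mm behind the grasp point.
Start: joints at [76.135, 39.483, -11.15, 89.685, 9.013, 51.709, -12.324], TCP at [170.227, -601.395, 238.743] pointing down, gripper open.
Joint ranges: [-172.22, 172.22], [-26.19, 119.32], [-84.43, 86.54], [7.71, 146.69], [-57.33, 237.33], [2.42, 119.75], [-152.13, 152.13]. Speed limits (degrees/s): [147.25, 147.25, 180, 180, 180, 180, 180].

### API

Orientations are given as [roll, pitch, yaw] about the fixed x, y, z axes, in that order (R = Rz(yaw) Ry(pitch) Rx(roll)).
In Python, from rig import robot, capture, recognise, pinpoint gives the robot as it stands. The module is installed in compiled form; this text tells all that it offers.
- The arm moves only by the shell command python3 -m jog 'ROWS' [FORCE]. ROWS is JSON, a list of rows, each a list of 7 numbers: the opening, from -1 (shut) to 1 (fully open), then the shift along the tool's x, y, z normalised to -1 to 1, where 1 is 30 cm, then the turn, a rotation vector about the tool's x, y, z normalised to -1 to 1, where 1 is pi/2 rad. In form: [[claw, x, y, z, rx, ry, rz], ...]. A call has 1 to 12 rows; each row is the pose to reach, as a shift and turn from the pose commanded when the call began, along the tool's axes at that moment; what a row does not reach only later rows make up. A row lasts 1/12 s, in which the tool goes at most 41.7 mm and 7.16 degrees, less where a joint would pass 70% of its speed; a pose out of reach is approached as far as the arm can. A call with a number of a shift or a turn outside -1 to 1 is refused whole. A call with a gripper value outside its range is refused whole. The fingers move at their own pace and stop on an object; FORCE is the grip in N (left out, the last holds). Time passes only in rows, so rows that repeat a pose let the fingers close. It gives the time, the measured TCP pose, the force, the opening and the grip force at its end, in the units of the state.
- robot.get_state(): the state, without advancing time (a new reading comes with each control period).
- capture(name): name is "side" or "top" or "wrist"; returns a dict with "color" (384x512x3 uint8, red, green, blue), "depth" (384x512 float32, mm along the optical axis (not along the pixel's ray), 0 where there is no reading), "intrinsics" (3x3 intrinsics, pixels), "dist_coeffs" ([k1, k2, p1, p2, k3] as OpenCV has them; the pictures are not rectified), "R" (3x3) and "t" (3): a world point X has camera coordinates R X + t; the wrist camera has in their place "mount" (4x4, takes a point from camera to tool coordinates, whose origin is the TCP and whose axes are the flange's). Camera axes: x right, y down, z forward; pixel columns grow to the right and rows downward; lengths in mm; the calibration is good to about 2 mm. A picture is of the moment at which its call begins: read the wrist's pose just before it.
- robot.job_done(): hands the job in; it is judged then, once.
Trained networks look in the newest picture that a camera, given by its name, has taken for a name from the list of things; names that differ only in an ending like _2 or _b are one class to them, and where a whole thing is asked for, a point or a joint stands for the part that bears it (a point fixed in the world has none). Each returns a list of dicts, best first, with "confidence" (0 to 1); they miss things now and then, are a little off and sometimes report something else, mostly with a low value. They report only what shows in the picture. A call takes as long as a camera call. They do not tell look-alikes from the thing itself.
- recognise(camera, name): "pixel" ([row, column] in pixels, amid what is visible of it).
- pinpoint(camera, name): "pixel" ([row, column] in pixels: a listed point, or the origin of a listed thing).
The state is a dict: "clock": time; "q": joint angles; "joint_vel": joint speeds; "joint_torque": joint torques, N m; "position": TCP position; "tcp_rot": TCP orientation; "ft_force": force on the tool from outside, world axes, zero at the start; "moment": the same for the moment, N m; "finger_gap": opening from 0.0 (shut) to 1.0 (fully open); "grip_force": force on a finger pad.
Only numpy, scipy, OpenCV 4.12 (cv2) and the standard library are available. Lean on these libraries where they do the work, as an engineer would, in place of code of your own. Each camera call takes 0.05 s, during which the arm holds its last target. There are 200 camera calls.

## Working session

There is one attempt and no reset: what is moved stays moved. The work goes in short steps, Python scripts to look and compute and a shell command to move; the robot and the scene stay as the last step left them, time stands still between calls to the robot, and variables do not carry over. Pictures are saved under pics/ and viewed, at most 10 in all, crops included, and the job is handed in when it is done.

```bash
mkdir -p pics
python3 - <<'E'
from rig import robot, capture, recognise, pinpoint
import cv2,numpy as np
ims=[]
for c in("top","side"):
    d=capture(c); np.savez(c+'.npz',**{k:np.array(v) for k,v in d.items()})
    cv2.imwrite(f'pics/{c}0.png',d['color'][...,::-1])
    for n in("speaker","rail","mug","candle","magazine","remote"):
        print(c,n,[(np.round(r['pixel']).tolist(),round(r['confidence'],2)) for r in pinpoint(c,n)])
    print(np.round(-d['R'].T@d['t']))
s=robot.get_state(); print(s['position'],s['tcp_rot'],s['clock'],s['finger_gap'])
E
```

```text
top speaker [([264.0, 310.0], 0.86), ([126.0, 180.0], 0.8), ([272.0, 180.0], 0.78), ([206.0, 254.0], 0.74)]
top rail [([143.0, 272.0], 0.9), ([195.0, 139.0], 0.28)]
top mug [([242.0, 369.0], 0.94)]
top candle [([188.0, 364.0], 0.78), ([197.0, 132.0], 0.71)]
top magazine [([191.0, 141.0], 0.91), ([199.0, 134.0], 0.66)]
top remote [([200.0, 132.0], 0.58), ([206.0, 256.0], 0.36)]
[ 331.   11. 1347.]
side speaker [([330.0, 339.0], 0.93), ([215.0, 281.0], 0.9), ([263.0, 126.0], 0.81), ([182.0, 371.0], 0.58)]
side rail [([176.0, 213.0], 0.92)]
side mug []
side candle [([118.0, 300.0], 0.83), ([172.0, 217.0], 0.39)]
side magazine [([351.0, 206.0], 0.84)]
side remote [([361.0, 209.0], 0.79)]
[311. 661. 901.]
[ 170.2274032  -601.38781881  238.74273935] [ 1.79995894e+02 -5.80891930e-04  1.58059381e+01] 0.7 1.0002518304595878
```

View pics/top0.png

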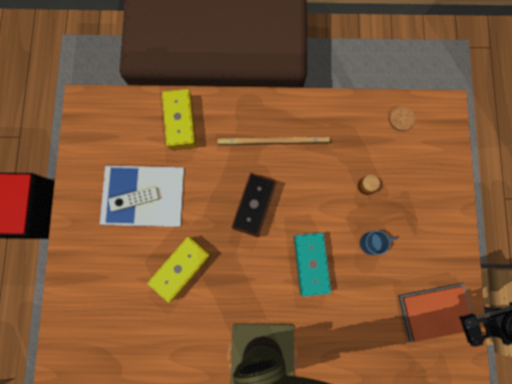

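View pics/side0.png

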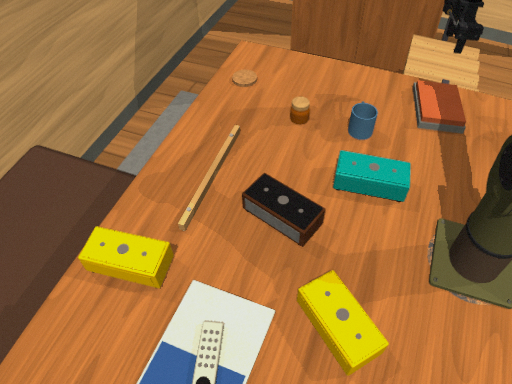

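The top view shows the walnut speaker with the black panel at about (206,254) and the rail from (141,218) to (140,330). The yellow and teal boxes are look-alikes. Next I'll measure the poses.

```bash
cat > h.py <<'E'
from rig import robot, capture, recognise, pinpoint
import cv2,numpy as np
def world(d,uv,z):
    uv=np.array(uv,float).reshape(-1,1,2)
    n=cv2.undistortPoints(uv,np.array(d['intrinsics'],float),np.array(d['dist_coeffs'],float))[:,0]
    R=np.array(d['R']);C=-R.T@np.array(d['t']); r=np.c_[n,np.ones(len(n))]@R
    return C+r*((z-C[2])/r[:,2])[:,None]
def grid(d,z):
    v,u=np.mgrid[:384,:512]; return world(d,np.c_[u.ravel(),v.ravel()],z).reshape(384,512,3)
def rect(pts):
    c,wh,a=cv2.minAreaRect(pts.astype(np.float32)[:,:2]); 
    if wh[0]>wh[1]: a-=90; wh=wh[::-1]
    a=(a+90)%180-90
    return np.round(c,1),np.round(wh,1),round(a,2) # a: long axis (y) yaw of speaker frame
def hgt(d):
    v,u=np.mgrid[:384,:512]; n=cv2.undistortPoints(np.c_[u.ravel(),v.ravel()].astype(float).reshape(-1,1,2),np.array(d['intrinsics'],float),np.array(d['dist_coeffs'],float))[:,0]
    P=np.c_[n,np.ones(len(n))]*np.array(d['depth']).reshape(-1,1)
    return ((P-np.array(d['t']))@np.array(d['R'])).reshape(384,512,3)
def speaker(d,near=None):
    P=hgt(d); c=d['color'].astype(int)
    m=(c.max(2)<60)&(P[...,2]>60)&(P[...,2]<85)&(P[...,0]>350)&(P[...,0]<750)&(abs(P[...,1])<300)
    n,l,s,_=cv2.connectedComponentsWithStats(m.astype(np.uint8))
    k=1+np.argmax(s[1:,4]); G=grid(d,73); return rect(G[l==k]),rect(P[l==k]),s[k,4]
def rail(d):
    P=hgt(d); m=(P[...,2]>20)&(P[...,2]<40)&(P[...,0]>480)&(P[...,0]<750)&(P[...,1]>-260)&(P[...,1]<220)
    n,l,s,_=cv2.connectedComponentsWithStats(m.astype(np.uint8)); k=1+np.argmax(s[1:,4]); G=grid(d,30)
    return rect(G[l==k]),rect(P[l==k]),s[k,4]
E
python3 - <<'E'
from h import *
for c in("top","side"):
    d=dict(np.load(c+'.npz')); print(c,'spk',speaker(d)); print('rail',rail(d))
    P=hgt(d)
    t=[(242,373,'mug'),(184,370,'candle'),(264,312,'teal'),(270,180,'yel'),(118,178,'yel2')] if c=='top' else []
    for r,u,n in t: print(n,np.round(P[r,u]))
E
```

```text
Traceback (most recent call last):
  File "h.py", line 23, in speaker
    k=1+np.argmax(s[1:,4]); G=grid(d,73); return rect(G[l==k]),rect(P[l==k]),s[k,4]
                                                 ~~~~^^^^^^^^^
  File "h.py", line 11, in rect
    c,wh,a=cv2.minAreaRect(pts.astype(np.float32)[:,:2]);
           ~~~~~~~~~~~~~~~^^^^^^^^^^^^^^^^^^^^^^^^^^^^^^
cv2.error: OpenCV(4.12.0) /io/opencv/modules/imgproc/src/convhull.cpp:143: error: (-215:Assertion failed) total >= 0 && (depth == CV_32F || depth == CV_32S) in function 'convexHull'
```

```bash
sed -i 's/pts.astype(np.float32)\[:,:2\]/np.ascontiguousarray(pts[:,:2],dtype=np.float32)/' h.py
python3 - <<'E'
from h import *
for c in("top","side"):
    d=dict(np.load(c+'.npz')); print(c,'spk',speaker(d)); print('rail',rail(d))
    P=hgt(d)
    t=[(242,373,'mug'),(184,370,'candle'),(264,312,'teal'),(270,180,'yel'),(118,178,'yel2'),(206,254,'spk'),(141,272,'rail')] if c=='top' else []
    for r,u,n in t: print(n,np.round(P[r,u]))
E
```

```text
top spk ((array([497.4,  34.9]), array([ 87.5, 191.8]), 72.9), (array([497.8,  34.9]), array([ 87.5, 191.9]), 72.91), np.int32(1358))
rail ((array([733.5, -27.4]), array([ 22.2, 396.3]), 0.85), (array([735.2, -27.2]), array([ 21. , 396.5]), 1.91), np.int32(625))
mug [ 378. -380.    8.]
candle [ 570. -356.   76.]
teal [ 302. -158.   76.]
yel [277. 271.  76.]
yel2 [793. 303.  77.]
spk [489.  34.  80.]
rail [728. -25.  35.]
side spk ((array([497.7,  38. ]), array([ 84.6, 188.4]), 72.29), (array([497.7,  37.2]), array([ 85.6, 189. ]), 72.12), np.int32(1829))
rail ((array([730.9, -25. ]), array([ 23. , 405.6]), 1.75), (array([732.9, -26.9]), array([ 20.7, 400.4]), 1.67), np.int32(821))
```

The long axis is at yaw ≈72.5°, with its centre at (497.5, 36). The rail yaw is ≈1.5° and its near face is at x≈722, so I need about 71° clockwise. I'll first push the far end right, then the near end left and forward, and finish with a wide two-finger push.

```bash
python3 -m jog '[[-1,0.1,-0.095,0,0,0,0.05],[-1,0.2,-0.19,0,0,0,0.1],[-1,0.3,-0.28,0,0,0,0.15],[-1,0.4,-0.375,0,0,0,0.1756],[-1,0.5,-0.47,0,0,0,0.1756],[-1,0.6,-0.56,0,0,0,0.1756],[-1,0.7,-0.655,0,0,0,0.1756],[-1,0.8,-0.75,0,0,0,0.1756],[-1,0.9,-0.84,0,0,0,0.1756],[-1,0.98,-0.92,0,0,0,0.1756],[-1,0.98,-0.92,0,0,0,0.1756],[-1,0.98,-0.92,0,0,0,0.1756]]' 20
```

```text
clock: 1.7
position: [379.4, -253.8, 239.0]
tcp_rot: [-180.0, -0.0, 0.3]
ft_force: [0.1, -0.5, -0.7]
finger_gap: 0.116
grip_force: 0.0
```

```bash
python3 -m jog '[[-1,0.07,-0.1,0,0,0,0],[-1,0.15,-0.2,0,0,0,0],[-1,0.22,-0.3,0,0,0,0],[-1,0.3,-0.4,0,0,0,0],[-1,0.37,-0.5,0,0,0,0],[-1,0.45,-0.6,0,0,0,0],[-1,0.52,-0.7,0,0,0,0],[-1,0.6,-0.8,0,0,0,0],[-1,0.66,-0.9,0,0,0,0],[-1,0.71,-0.97,0,0,0,0],[-1,0.71,-0.97,0,0,0,0],[-1,0.71,-0.97,0,0,0,0]]'
python3 -m jog '[[-1,0,-0.13,0,0,0,0],[-1,0,-0.25,0,0,0,0],[-1,0,-0.25,0.1,0,0,0],[-1,0,-0.25,0.2,0,0,0],[-1,0,-0.25,0.3,0,0,0],[-1,0,-0.25,0.4,0,0,0],[-1,0,-0.25,0.5,0,0,0],[-1,0,-0.25,0.6,0,0,0],[-1,0,-0.25,0.7,0,0,0],[-1,0,-0.25,0.7,0,0,0]]'
```

```text
clock: 2.7
position: [591.4, 34.7, 238.3]
tcp_rot: [180.0, 0.0, 0.0]
ft_force: [-0.1, -1.4, -0.2]
finger_gap: 0.006
grip_force: 0.0
clock: 3.53
position: [586.8, 105.7, 23.8]
tcp_rot: [179.7, 0.6, -0.2]
ft_force: [0.2, -0.8, 0.0]
finger_gap: 0.009
grip_force: 0.0
```

```bash
python3 -m jog '[[-1,0,0.04,0,0,0,0],[-1,0,0.08,0,0,0,0],[-1,0,0.11,0,0,0,0],[-1,0,0.13,0,0,0,0],[-1,0,0.15,0,0,0,0],[-1,0,0.17,0,0,0,0],[-1,0,0.19,0,0,0,0],[-1,0,0.21,0,0,0,0],[-1,0,0.23,0,0,0,0],[-1,0,0.25,0,0,0,0],[-1,0,0.27,0,0,0,0],[-1,0,0.29,0,0,0,0]]'
python3 -c "
from h import *
for c in('top','side'):
    d=capture(c); cv2.imwrite(f'pics/{c}1.png',d['color'][...,::-1]); print(speaker(d))
print(robot.get_state()['position'])"
```

```text
clock: 4.53
position: [592.4, 25.0, 30.2]
tcp_rot: [-179.8, -0.2, 0.1]
ft_force: [1.2, 4.9, 3.5]
finger_gap: 0.009
grip_force: 2.1
((array([539.1, -66.3]), array([13.5, 27.3]), -89.73), (array([539.8, -66.2]), array([13.8, 25.9]), 89.37), np.int32(29))
((array([496.7,  19.6]), array([ 91.4, 186.8]), 50.98), (array([495. ,  19.1]), array([ 89.3, 189.3]), 50.47), np.int32(1673))
[592.1334725   22.62163414  29.79026302]
```

View pics/side1.png

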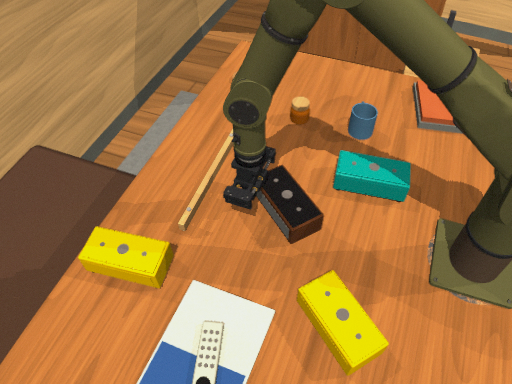

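The side view shows the fingers at the speaker's far-left corner, (190,245). The speaker has turned to about 51° and is still flat, so I'll push further.

```bash
python3 -m jog '[[-1,-0.01,0.02,0,0,0,0],[-1,-0.02,0.04,0,0,0,0],[-1,-0.03,0.06,0,0,0,0],[-1,-0.035,0.08,0,0,0,0],[-1,-0.04,0.1,0,0,0,0],[-1,-0.045,0.12,0,0,0,0],[-1,-0.05,0.14,0,0,0,0],[-1,-0.06,0.16,0,0,0,0],[-1,-0.06,0.16,0,0,0,0]]'
python3 -m jog '[[-1,0.02,-0.04,0,0,0,0],[-1,0.04,-0.08,-0.03,0,0,0],[-1,0.05,-0.1,-0.12,0,0,0],[-1,0.05,-0.1,-0.24,0,0,0],[-1,0.05,-0.1,-0.36,0,0,0],[-1,0.05,-0.1,-0.36,0,0,0]]'
python3 -c "
from h import *
d=capture('side'); print(speaker(d))
print(robot.get_state()['position'])"
```

```text
clock: 5.38
position: [571.9, -27.3, 28.6]
tcp_rot: [179.9, 0.1, -0.1]
ft_force: [1.4, -0.0, 0.8]
finger_gap: 0.005
grip_force: 0.7
clock: 5.88
position: [591.5, 5.9, 142.3]
tcp_rot: [180.0, -0.5, 0.0]
ft_force: [1.0, 0.2, 0.6]
finger_gap: 0.007
grip_force: 0.0
((array([482. ,  -0.9]), array([ 84.8, 187.6]), 29.2), (array([482.2,  -1.3]), array([ 84.2, 189.8]), 28.93), np.int32(1703))
[589.97839392   5.70530375 139.71979421]
```

```bash
python3 -m jog '[[1,-0.1,0.05,0,0,0,0],[1,-0.2,0.1,0,0,0,0],[1,-0.3,0.1,0,0,0,0],[1,-0.4,0.1,0,0,0,0],[1,-0.5,0.1,0,0,0,0],[1,-0.6,0.1,0,0,0,0],[1,-0.66,0.1,0,0,0,0],[1,-0.66,0.1,0,0,0,0],[1,-0.66,0.1,0,0,0,0]]'
python3 -c "
from h import *
d=capture('side'); print(speaker(d))
s=robot.get_state();print(s['position'],s['tcp_rot'],s['q'])"
```

```text
clock: 6.68
position: [388.8, -24.7, 136.0]
tcp_rot: [180.0, 0.2, 0.0]
ft_force: [1.3, 0.7, 0.2]
finger_gap: 0.663
grip_force: 0.0
((array([481.6,  -1.3]), array([ 85.9, 188. ]), 29.2), (array([481.6,  -2.4]), array([ 86.1, 189.4]), 29.52), np.int32(1709))
[390.58905861 -24.55475398 136.14590878] [1.79990421e+02 1.76634413e-02 1.47657569e-02] [ -2.12836057  36.02485847  -1.63741737 134.36422796   5.78183291
   9.6886139  -99.13821934]
```

```bash
python3 -m jog '[[1,0,0,0.06,0,0,0],[1,0,0,0.12,0,0,0],[1,0,0,0.18,0,0,0],[1,0,0,0.24,0,0,0],[1,0,0,0.3,0,0,0],[1,0,0,0.36,0,0,0],[1,0,0,0.36,0,0,0]]'
python3 -c "
from h import *
s=robot.get_state();print(s['position'],s['tcp_rot'],s['q'],s['finger_gap'])
d=capture('side'); print(speaker(d))"
```

```text
clock: 7.32
position: [405.9, -28.8, 46.8]
tcp_rot: [179.9, 2.3, 0.1]
ft_force: [-10.5, -3.4, 10.0]
finger_gap: 1.0
grip_force: 5.5
[405.9370854  -28.80959068  46.8091561 ] [1.79851962e+02 2.33397312e+00 1.11055812e-01] [  -0.5531735    48.77747272   -3.10585601  132.19741742   59.42684946
    2.76476954 -151.98086014] 0.9998009411092498
((array([475.,  -5.]), array([106.8, 187.8]), 27.47), (array([474.8,  -4.9]), array([107.6, 187.9]), 27.71), np.int32(1635))
```

```bash
python3 -m jog '[[1,0.05,0,-0.06,0,0,0],[1,0.08,0,-0.06,0,0,0],[1,0.1,0,-0.06,0,0,0],[1,0.12,0,-0.06,0,0,0],[1,0.14,0,-0.06,0,0,0],[1,0.14,0,-0.06,0,0,0]]'
python3 -c "
from h import *
s=robot.get_state();print(s['position'],s['tcp_rot'],s['q'],s['finger_gap'],s['ft_force'])
d=capture('side'); print(speaker(d));cv2.imwrite('pics/side2.png',d['color'][...,::-1])"
```

```text
clock: 7.87
position: [452.7, -26.9, 63.0]
tcp_rot: [-179.9, 2.0, -0.0]
ft_force: [-1.6, -0.7, 0.7]
finger_gap: 1.0
grip_force: 0.8
[452.68247778 -26.87843326  62.95626329] [-1.79864096e+02  1.96317125e+00 -4.10260551e-03] [  10.42507456   48.02924304  -20.6545665   123.97864242   52.26751542
   19.01375829 -144.95666872] 0.9997591947316499 [-1.59402236 -0.65726302  0.70696364]
((array([507.5,   2. ]), array([110.1, 187.4]), 17.54), (array([508. ,   1.4]), array([109.6, 189.8]), 17.48), np.int32(1550))
```

View pics/side2.png

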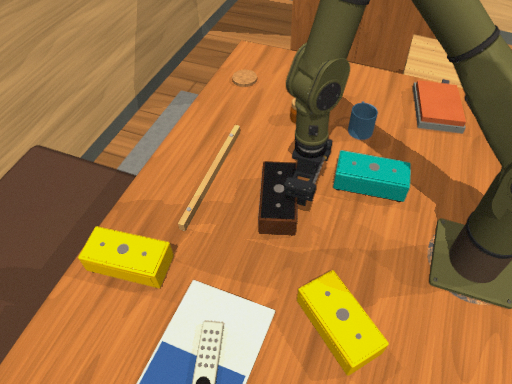

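The side view shows the open fingers against the robot-side long face, (188,305). The speaker is almost parallel to the rail. The fingertips are too high, so I'll back off slightly, lower them and continue the square push.

```bash
python3 -m jog '[[1,-0.02,0,0,0,0.01,0],[1,-0.03,0,0.01,0,0.02,0],[1,-0.03,0,0.04,0,0.022,0],[1,-0.03,0,0.07,0,0.022,0],[1,-0.03,0,0.1,0,0.022,0],[1,-0.03,0,0.11,0,0.022,0],[1,-0.03,0,0.11,0,0.022,0]]'
python3 -c "
from h import *
s=robot.get_state();print(s['position'],s['tcp_rot'],s['q'],s['ft_force'])
d=capture('side'); print(speaker(d))"
```

```text
clock: 8.5
position: [443.8, -26.1, 31.7]
tcp_rot: [-179.8, 0.1, 0.0]
ft_force: [0.2, 1.3, -0.2]
finger_gap: 0.999
grip_force: 0.0
[443.80645449 -26.08860728  31.72892404] [-1.79811361e+02  8.41590192e-02  3.01492147e-02] [  -0.60986704   50.75671246   -2.94670345  128.13397956   59.68354459
    2.42087279 -152.10911936] [ 0.19636411  1.26732546 -0.19789201]
((array([518.6,   5.6]), array([ 87.5, 187.4]), 17.92), (array([519.1,   4.4]), array([ 87.7, 189.9]), 18.03), np.int32(1598))
```

```bash
python3 -m jog '[[1,0.02,-0.01,0,0,0,0],[1,0.04,-0.02,0,0,0,0],[1,0.06,-0.03,0,0,0,0],[1,0.08,-0.03,0,0,0,0],[1,0.105,-0.03,0,0,0,0],[1,0.13,-0.03,0,0,0,0],[1,0.155,-0.03,0,0,0,0],[1,0.18,-0.03,0,0,0,0],[1,0.205,-0.03,0,0,0,0],[1,0.23,-0.03,0,0,0,0],[1,0.255,-0.03,0,0,0,0],[1,0.28,-0.03,0,0,0,0]]'
python3 -c "
from h import *
s=robot.get_state();print(s['position'],s['tcp_rot'],s['q'],s['ft_force'])
d=capture('side'); print(speaker(d))"
```

```text
clock: 9.55
position: [524.3, -16.5, 32.3]
tcp_rot: [-179.7, 0.4, 0.1]
ft_force: [-5.9, 1.1, 3.2]
finger_gap: 0.999
grip_force: 3.2
[524.30064162 -16.49910612  32.32969906] [-1.79712105e+02  3.65948830e-01  9.90941513e-02] [  10.36956113   53.31924694  -22.49325072  113.75989288   49.85040758
   23.24517746 -140.98205724] [-5.91717115  1.0984048   3.21273109]
((array([566.7,  -4.2]), array([112.7, 186.9]), 0.03), (array([568.5,  -3.4]), array([111.6, 186.2]), -0.28), np.int32(1042))
```

```bash
python3 -m jog '[[1,0.025,0,0,0,0,-0.005],[1,0.05,0,0,0,0,-0.01],[1,0.075,0,0,0,0,-0.017],[1,0.1,0,0,0,0,-0.017],[1,0.125,0,0,0,0,-0.017],[1,0.15,0,0,0,0,-0.017],[1,0.175,0,0,0,0,-0.017],[1,0.2,0,0,0,0,-0.017],[1,0.22,0,0,0,0,-0.017],[1,0.24,0,0,0,0,-0.017],[1,0.25,0,0,0,0,-0.017],[1,0.25,0,0,0,0,-0.017]]'
python3 -c "
from h import *
s=robot.get_state();print(s['position'],s['tcp_rot'],s['q'],s['ft_force'])
for c in ('top','side'):
  d=capture(c); print(speaker(d),rail(d));cv2.imwrite(f'pics/{c}3.png',d['color'][...,::-1])"
```

```text
clock: 10.6
position: [599.5, -18.0, 32.0]
tcp_rot: [-179.8, 0.4, 1.5]
ft_force: [-6.3, 1.1, 5.1]
finger_gap: 1.002
grip_force: 3.1
[599.46070894 -17.9865961   32.03851637] [-179.84622911    0.37872527    1.50154389] [  13.3691884    57.16551673  -28.79932489  100.37675336   44.64928662
   34.90501929 -130.90434321] [-6.33073186  1.10100177  5.1434857 ]
((array([650.3,  60.7]), array([47.9, 87.9]), -88.69), (array([651.6,  60.9]), array([48.3, 86.7]), -88.83), np.int32(173)) ((array([729.9,  86.9]), array([ 18.5, 167.6]), 0.85), (array([730.8,  87.1]), array([ 20.1, 167.9]), 1.28), np.int32(251))
((array([647.8,  -3.6]), array([100.7, 186.8]), 1.61), (array([650.7,  -5. ]), array([ 98.3, 190.1]), 2.45), np.int32(924)) ((array([730.7, -23.9]), array([ 23.3, 403.8]), 1.75), (array([733.5, -26.9]), array([ 20.5, 400.8]), 1.73), np.int32(784))
```

View pics/side3.png

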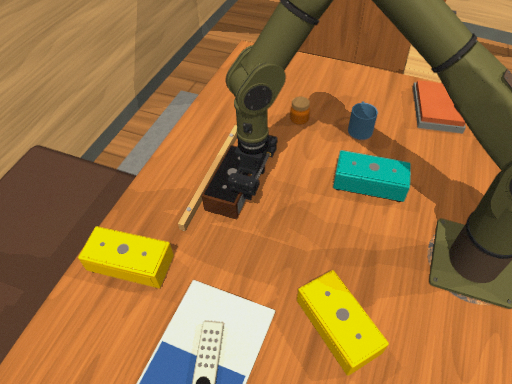

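The side view shows the speaker parallel to the rail with a small gap, its near end at (205,222). I'll push on slowly while watching the force.

```bash
python3 -m jog '[[1,0.01,0,0,0,0,0],[1,0.02,0,0,0,0,0],[1,0.03,0,0,0,0,0],[1,0.04,0,0,0,0,0],[1,0.04,0,0,0,0,0]]'
python3 -m jog '[[1,0.005,0,0,0,0,0],[1,0.01,0,0,0,0,0],[1,0.01,0,0,0,0,0]]'
```

```text
clock: 11.12
position: [611.0, -17.8, 32.0]
tcp_rot: [-179.9, 0.4, 1.5]
ft_force: [-7.7, -0.7, 5.2]
finger_gap: 1.005
grip_force: 3.7
clock: 11.37
position: [613.3, -17.7, 32.0]
tcp_rot: [-179.9, 0.5, 1.5]
ft_force: [-9.6, 0.6, 6.3]
finger_gap: 0.997
grip_force: 4.5
```

```bash
python3 -m jog '[[1,-0.05,0,0,0,0,0],[1,-0.15,0,0,0,0,0],[1,-0.25,0,0,0,0,0],[1,-0.3,0,-0.1,0,0,0],[1,-0.4,0.1,-0.25,0,0,0],[1,-0.5,0.25,-0.4,0,0,0],[1,-0.5,0.4,-0.5,0,0,0],[1,-0.5,0.55,-0.6,0,0,0],[1,-0.5,0.7,-0.6,0,0,0],[1,-0.5,0.8,-0.6,0,0,0],[1,-0.5,0.9,-0.6,0,0,0],[1,-0.5,0.9,-0.6,0,0,0]]'
python3 -c "
from h import *
for c in ('top','side'):
  d=capture(c); print(speaker(d),rail(d));cv2.imwrite(f'pics/{c}4.png',cv2.resize(d['color'][...,::-1][100:260,150:400],(750,480)))"
```

```text
clock: 12.37
position: [474.6, -294.5, 213.0]
tcp_rot: [-179.9, -0.0, 1.4]
ft_force: [0.4, 0.3, -0.6]
finger_gap: 1.001
grip_force: 0.0
((array([666.6,  -6.8]), array([ 89. , 189.5]), 1.99), (array([668.,  -7.]), array([ 87.2, 189.7]), 2.13), np.int32(1207)) ((array([734.3, -27.4]), array([ 20.7, 396.3]), 1.55), (array([735.5, -27.3]), array([ 20.5, 396.1]), 1.89), np.int32(500))
((array([669.5,  -3.9]), array([ 85.4, 188.9]), 1.45), (array([671.1,  -4.5]), array([ 87.7, 189.2]), 2.0), np.int32(1525)) ((array([680. , -26.2]), array([124.9, 406.4]), 1.75), (array([681.8, -29.3]), array([123.6, 403. ]), 1.82), np.int32(790))
```

View pics/top4.png

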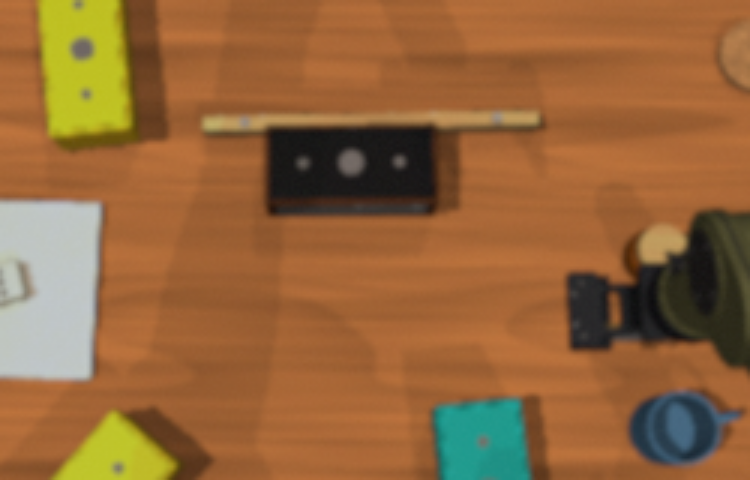

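The speaker stands parallel to the rail to within about 0.5°. Its centre is 52–58 mm from the rail face and about 20 mm along from the rail's middle. The bystanders look untouched.

```bash
python3 -c "
from rig import robot
print(robot.job_done())"
```

```text
the job is handed in; nothing more can be done
None
```

The speaker now stands with a long grille side facing the rail, parallel to within about 0.5°, with a gap of roughly 4–10 mm and both ends inside the rail's; the job is handed in, but no verdict came back.

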